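# Touch off the fixture block and set its locating pin

### The job

The steel fixture block was put down on the magnetic chuck by eye, so its exact place is unknown. Take the brass-knobbed locating pin from the walnut rack and touch the block off with the pin's shank, each time lightly and holding for a moment: on the long side facing the robot near its left end, then near its right end, then on the right-hand end face (left and right as seen from the robot). With the block so located, set the pin in its bore, fully home with the shoulder down on the block, never forcing it, let go, and leave everything else as it stands.

Things in the scene. Friction and masses are not known exactly. Their poses are not given: they have to be found in the camera images.
- pin_knob (a point): Locating pin, loose, 130 g: knurled brass knob, 20 mm diameter, 48 mm tall (no other rack tool has a brass knob), on a plain steel shank. It stands in one of the rack's slots, shank down, the knob's flat underside (the shoulder) resting on the rack's top. This point: centre of the knob, half-way up, 24 mm above the shoulder. z up along the pin.
- pin_tip (a point): Lower end of the same pin's shank, on its axis, 52 mm below the knob's centre; hidden in the slot at first. The shank is 8 mm in diameter and 28 mm long from here to the shoulder; its lowest 3 mm taper down to 5 mm diameter.
- pin: The same pin as a whole. Origin: lower end of the shank; z up along the pin.
- chuck: Fixed magnetic chuck on the green mat, carrying the fixture block: grey steel slab 100 mm (x) by 175 mm (y) by 48 mm tall with brass pole strips on top. Origin: centre of its underside, 3 mm above the worktop; x points away from the robot, y to the robot's left (turned up to 0.3 rad), z up.
- seat (a point): Centre of the chuck's top face (axes as the chuck). The fixture block is held fast here and does not give: ground steel, 56 mm (x) by 96 mm (y) by 34 mm tall. It was put down by eye: its centre is up to 8 mm off this point in x and in y, and it is turned up to 0.07 rad; this is not measured. Touches of 1 to 10 N are right; over 20 N on its sides, or over 40 N anywhere, is too hard.
- bore_nominal (a point): Fixed to the chuck: where the mouth of the block's bore WOULD be if the block lay exactly central and square; the true bore is up to 13 mm off. In the block's own axes the bore is 26 mm to the left (+y) of the block's centre, at x = 0, in the top face: vertical, 9 mm diameter, 31 mm deep. The pin is home when its shoulder sits on the block's top.
- rack: Fixed walnut rack, block 50 mm (x) by 244 mm (y) by 50 mm tall on two low feet (74 mm in x, 12 mm tall). Origin: centre of its underside; y along the row. Six round slots of 9 mm diameter, 34 mm deep, in its top along y at -100, -60, -20, +20, +60, +100 mm; three hold tools, in changing order.
- driver_a_mid (a point): Bystander: thin chrome screwdriver with a red ring standing in a rack slot (head 12 mm diameter, 44 mm high above the rack). This point: its middle, half-way up.
- driver_b_mid (a point): Bystander: the same with a blue ring. This point: its middle, half-way up.
- holder: Bystander: black plastic movement holder, 62 by 46 by 24 mm with a steel screw at one side. Origin: centre of its underside.
- loupe: Bystander: steel eye loupe, 33 mm diameter, 26 mm tall. Origin: centre of its underside.
- dome: Bystander: round glass dome with a glass knob, 94 mm diameter, 85 mm tall. Origin: centre of its underside.
- tweezers: Bystander: steel tweezers lying flat, 145 mm long, 8 mm wide, 5 mm thick. Origin: middle of the wide part's underside, x along them.
- cup: Bystander: white plastic parts cup, 60 mm diameter, 16 mm tall. Origin: centre of its underside.
Things that resemble listed ones, but are neither listed nor needed, are in the scene too. There is more than one size of the pin; the job needs the smaller. Of the things that look like the chuck, the larger one is meant.

How it is judged:
By the outcome, as a careful person would: the job done as asked, in the order asked, and still so for the second after the job is handed in, with the robot touching nothing.
It also fails if it takes over 67 s, if anything falls off the work surface, if the arm or the gripper's body presses on something with over 40 N, if the wrist force passes 120 N, or if a joint passes its speed limit or range.

### The arm

A 7-joint arm with a two-finger parallel gripper is mounted at the origin on the work surface. World frame = base frame: x ahead of the robot, y to its left, z up, the work surface at z = 0. Lengths are in m, angles in rad, forces in N, time in s.
With the tool pointing down it reaches from about 0.425 to 0.825 m from the base axis. Payload 3.6 kg.
Tool frame: the origin (TCP) lies at the centre of the arm's flange, where the gripper is bolted on; the fingertips stand 173 mm ahead of it and the grasp point (between the pads) lies 155 mm ahead of it (env.tcp_to_tips is the z of the fingertips in the tool frame, in m); z points along the fingers, y is the line along which they close (so a half turn about z gives the same grasp; the last joint's range is limited). The gripper opens to 85 mm and grips with 20 to 120 N. Pads are 22 mm wide; open, the fingers measure 114 mm over their backs; the gripper's body (76 mm by 85 mm) begins 54 mm behind the grasp point. The pads swing forward as they close: fully open they stand 13 mm farther back than shut.
Start: joints at [1.167, 0.615, -0.013, 1.423, 0.008, 1.103, -0.04], TCP at [0.239, -0.604, 0.405] pointing down, gripper open.
Joint ranges: [-3.12, 3.12], [-0.3, 2.06], [-1.34, 1.32], [0.26, 2.42], [-1.36, 4.5], [0.01, 1.98], [-2.84, 2.84]. Speed limits (rad/s): [2.79, 2.79, 3.14, 3.14, 3.14, 3.14, 3.14].

### API

Orientations are given as a rotation vector (axis times angle).
In Python, from workcell import sensors, viewer, workorder, env gives the robot as it stands.
- The arm moves only by the tool servo_tool, never from a script. Its argument "moves" is a list of rows, each an object of numbers: "hand": the closure, from 0 (fully open) to 1 (shut); "x", "y", "z": the shift along the tool's x, y, z in units of 30 mm (1.0 is 30 mm); "wx", "wy", "wz": the turn, a rotation vector about the tool's x, y, z in units of 8 degrees (1.0 is 8 degrees). In form: [{"hand": .., "x": .., "y": .., "z": .., "wx": .., "wy": .., "wz": ..}, ...]. A call has 1 to 20 rows; each row shifts and turns the commanded pose from where the row before left it, along the tool's axes as they then stand; what a row does not reach is not made up. A row lasts 1/10 s, in which the tool goes at most 50 mm and 8.59 degrees, less where a joint would pass 70% of its speed; a pose out of reach is approached as far as the arm can. A call is refused whole if a number of a shift passes 1 or a number of a turn 1, either way. A call with a gripper value outside its range is refused whole. The fingers move at their own pace and stop on an object; the grip force is fixed at half the most. Time passes only in rows, so rows that do not move let the fingers close. It gives the time, the measured TCP pose, the force, the opening and the grip force at its end, in the units of the state.
- sensors.state(): the state, without advancing time (a new reading comes with each control period).
- viewer.camera(name): name is "side" or "top"; returns a dict with "color" (420x560x3 uint8, blue, green, red), "mtx" (3x3 intrinsics, pixels), "dist_coeffs" ([k1, k2, p1, p2, k3] as OpenCV has them; the pictures are not rectified), "R" (3x3) and "t" (3): a world point X has camera coordinates R X + t. Camera axes: x right, y down, z forward; pixel columns grow to the right and rows downward; lengths in m; the calibration is good to about 2 mm. A picture is of the moment at which its call begins. There is no depth.
- workorder.hand_in(): hands the job in; it is judged then, once.
The state is a dict: "clock": time; "joint_positions": joint angles; "dq": joint speeds; "tau": joint torques, N m; "tool_pos": TCP position; "ee_rot": TCP orientation; "contact_force": force on the tool from outside, world axes, zero at the start; "ft_torque": the same for the moment, N m; "grip_width": finger opening in m; "gripper_force": force on a finger pad.
Only numpy, scipy, OpenCV 4.12 (cv2) and the standard library are available. Lean on these libraries where they do the work, as an engineer would, in place of code of your own. Each camera call takes 0.05 s, during which the arm holds its last target. There are 200 camera calls.

## Working session

There is one attempt and no reset: what is moved stays moved. The work goes in short steps, Python scripts to look and compute and a tool call to move; the robot and the scene stay as the last step left them, time stands still between calls to the robot, and variables do not carry over. Pictures are saved under pics/ and viewed, at most 10 in all, crops included, and the job is handed in when it is done.

Besides the shell and the picture viewer there is one more tool, called after ">>>" as name(argument=value, ...), one argument or row to a line, values as JSON. servo_tool: Moves the arm, as the interface text tells. Its arguments: {"type":"object","properties":{"moves":{"type":"array","items":{"type":"object","properties":{"hand":{"type":"number"},"x":{"type":"number"},"y":{"type":"number"},"z":{"type":"number"},"wx":{"type":"number"},"wy":{"type":"number"},"wz":{"type":"number"}}}}},"required":["moves"]}

```bash
ls; mkdir -p pics
python3 - <<'E'
from workcell import sensors, viewer, workorder, env
import cv2,pickle,numpy as np
s=sensors.state();print(s)
d={}
for n in("side","top"):
    c=viewer.camera(n);d[n]=c;cv2.imwrite(f"pics/{n}0.png",c["color"]);print(n,c["mtx"],c["dist_coeffs"],c["R"],c["t"])
pickle.dump(d,open("cams.pkl","wb"))
E
```

```text
pics
{'clock': 0.0, 'joint_positions': array([ 1.16755359,  0.61594618, -0.01264   ,  1.42487397,  0.00809022,
        1.10340117, -0.04034844]), 'dq': array([-0.00094181, -0.0003826 ,  0.0011885 , -0.00083568,  0.00187454,
       -0.00136484,  0.00183332]), 'tau': array([-1.08781073e-04, -4.69226325e+01,  2.59242011e-01, -1.71037316e+01,
        9.99894168e-03,  9.51972470e-03, -9.61032427e-07]), 'tool_pos': array([ 0.23904373, -0.60411869,  0.40352825]), 'ee_rot': array([-3.08349458e+00, -5.88023345e-01,  7.80932787e-04]), 'contact_force': array([-0.27930085,  0.44846711, -0.20833772]), 'ft_torque': array([-0.01884844,  0.03363482, -0.03580936]), 'gripper_force': 0.0, 'grip_width': 0.08528533733257808}
side [[423.68494695   0.         280.43024869]
 [  0.         423.68494695 212.35574058]
 [  0.           0.           1.        ]] [-0.1131646  0.         0.         0.         0.       ] [[-0.99235445 -0.12339334 -0.00259424]
 [-0.05826575  0.48690777 -0.87150785]
 [ 0.10880143 -0.86469354 -0.49037469]] [0.62032935 0.12181066 1.00046468]
top [[501.18920174   0.         267.90847974]
 [  0.         501.18920174 208.86946161]
 [  0.           0.           1.        ]] [-0.15511573  0.          0.          0.          0.        ] [[ 0.01201932 -0.99991508 -0.0050368 ]
 [-0.99406392 -0.01140397 -0.10819833]
 [ 0.10813171  0.00630738 -0.99411657]] [0.02313173 0.60700542 1.26194115]
```

View pics/side0.png

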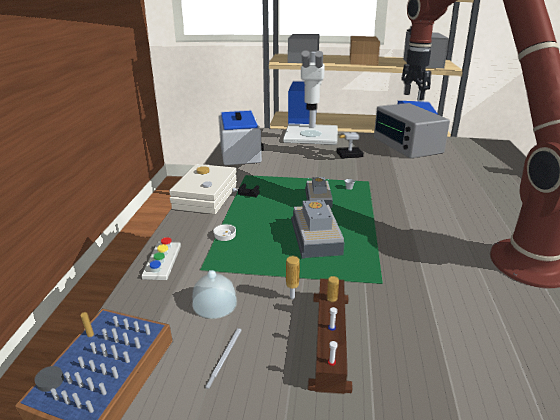

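View pics/top0.png

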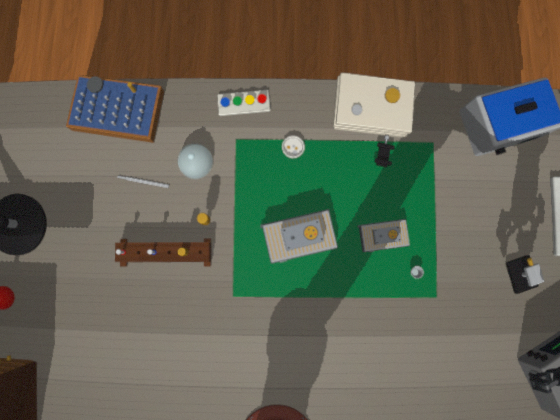

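Run:
```python
import cv2,pickle,numpy as np
d=pickle.load(open("cams.pkl","rb"))
t=d["top"]["color"];s=d["side"]["color"]
a=cv2.resize(t[195:275,250:350],(800,640)[:2],interpolation=cv2.INTER_CUBIC)[:600]
a=cv2.resize(t[195:275,255:350],None,fx=5,fy=5,interpolation=cv2.INTER_CUBIC)
b=cv2.resize(t[205:275,105:220],None,fx=3,fy=3,interpolation=cv2.INTER_CUBIC)
e=cv2.resize(s[170:260,280:360],None,fx=4,fy=4,interpolation=cv2.INTER_CUBIC)[:,:]
f=cv2.resize(s[250:400,275:365],None,fx=4,fy=4,interpolation=cv2.INTER_CUBIC)
o=np.zeros((600,800,3),np.uint8)
o[:400,:475]=a[:400];o[400:600,:345]=b[:200]
cv2.imwrite("pics/c1.png",o)
o=np.zeros((600,800,3),np.uint8)
o[:360,:320]=e;o[:600,400:760]=f
cv2.imwrite("pics/c2.png",o)
```

```text
(no output)
```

View pics/c1.png

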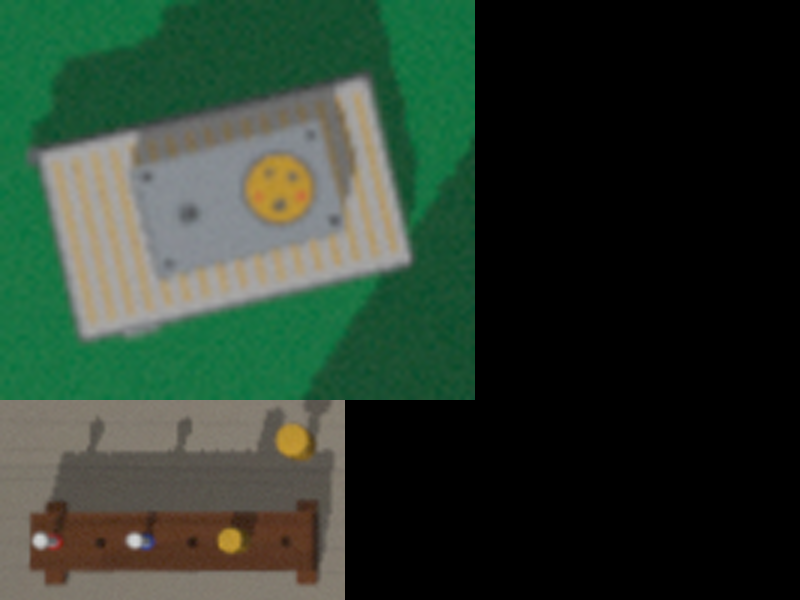

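View pics/c2.png

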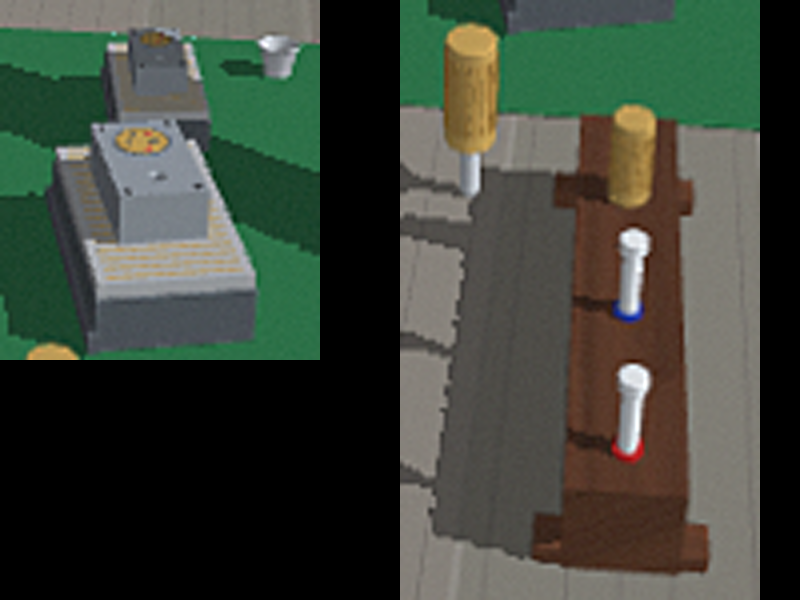

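```bash
cat > h.py <<'E'
import cv2,pickle,numpy as np
d=pickle.load(open("cams.pkl","rb"))
def bp(n,px,z):
    c=d[n];p=np.float64(px).reshape(-1,1,2)
    u=cv2.undistortPoints(p,c["mtx"],c["dist_coeffs"]).reshape(-1,2)
    r=np.c_[u,np.ones(len(u))]@c["R"]; o=-c["R"].T@c["t"]
    return (o+r*((z-o[2])/r[:,2])[:,None])[:,:2]
def crop(pts,off,f): return (np.float64(pts)+.5)/f-.5+np.array(off)
def fit(model,w):
    model=np.float64(model);mc=model.mean(0);wc=w.mean(0)
    a=model-mc;b=w-wc
    th=np.arctan2((a[:,0]*b[:,1]-a[:,1]*b[:,0]).sum(),(a*b).sum())
    R=np.array([[np.cos(th),-np.sin(th)],[np.sin(th),np.cos(th)]])
    t=wc-R@mc
    return t,th,w-(model@R.T+t)
E
python3 - <<'E'
from h import *
np.set_printoptions(precision=4,suppress=True)
o=(255,195)
# order: left-back,right-back,right-front,left-front
ch=bp("top",crop([(40,153),(370,75),(411,262),(82,338)],o,5),.051)
print("chuck",*fit([(.05,.0875),(.05,-.0875),(-.05,-.0875),(-.05,.0875)],ch))
bl=bp("top",crop([(133,168),(322,120),(347,230),(162,280)],o,5),.085)
print("block",*fit([(.028,.048),(.028,-.048),(-.028,-.048),(-.028,.048)],bl))
print("bore",bp("top",crop([(189,214)],o,5),.085), "side", bp("side",crop([(157,175)],(280,170),4),.085))
print("side block corners(lf? rb..)",bp("side",crop([(92,126),(176,121),(208,187),(118,193)],(280,170),4),.085))
print("side chuck front corners",bp("side",crop([(255,277),(98,291)],(280,170),4),.051))
print("knobtop",bp("top",crop([(230,140)],(105,205),3),.110), "side",bp("side",crop([(234,118)],(275,250),4),.110),"side bot",bp("side",crop([(230,196)],(275,250),4),.062))
print("bigpin top/ base",bp("top",crop([(292,40)],(105,205),3),.11),bp("side",crop([(72,190)],(275,250),4),.0))
print("holes",bp("top",crop([(100,143),(192,143),(285,142)],(105,205),3),.062))
E
```

```text
chuck [ 0.5366 -0.0516] 0.23658549711993285 [[-0.0019 -0.002 ]
 [-0.0011  0.0002]
 [ 0.001   0.0028]
 [ 0.002  -0.001 ]]
block [ 0.5385 -0.057 ] 0.260895495183716 [[ 0.0003 -0.0001]
 [ 0.0003 -0.0007]
 [ 0.0001  0.0012]
 [-0.0007 -0.0004]]
bore [[ 0.531  -0.0313]] side [[ 0.5331 -0.0291]]
side block corners(lf? rb..) [[ 0.5779 -0.0887]
 [ 0.524  -0.1022]
 [ 0.5016 -0.0179]
 [ 0.5556 -0.0042]]
side chuck front corners [[0.471  0.0268]
 [0.5625 0.0528]]
knobtop [[0.4924 0.2383]] side [[0.4949 0.2585]] side bot [[0.4938 0.2572]]
bigpin top/ base [[0.5741 0.1898]] [[0.5753 0.1898]]
holes [[0.4889 0.358 ]
 [0.4904 0.2791]
 [0.4925 0.2003]]
```

```bash
cat >> h.py <<'E'
def tri(a,b):
    M=[];q=[]
    for n,p in(("top",a),("side",b)):
        c=d[n];M.append(np.c_[c["R"],c["t"]]);q.append(cv2.undistortPoints(np.float64(p).reshape(-1,1,2),c["mtx"],c["dist_coeffs"]).reshape(-1,2).T)
    X=cv2.triangulatePoints(M[0],M[1],q[0],q[1]);return (X[:3]/X[3]).T
E
python3 - <<'E'
from h import *
np.set_printoptions(precision=4,suppress=True)
T=lambda p:crop([p],(105,205),3)
S=lambda p:crop([p],(275,250),4)
print("pin",tri(T((230,140)),S((234,118))))
print("big",tri(T((292,40)),S((73,36))))
print("red top",tri(T((41,141)),S((233,376))))
print("blue top",tri(T((134,141)),S((234,242))))
o=(255,195)
print("bore",tri(crop([(189,214)],o,5),crop([(157,175)],(280,170),4)))
print("blockcorners",tri(crop([(322,120),(347,230),(162,280),(133,168)],o,5),crop([(92,126),(176,121),(208,187),(118,193)],(280,170),4)))
E
```

```text
pin [[0.4935 0.2408 0.0961]]
big [[0.5754 0.191  0.1015]]
red top [[0.4902 0.4002 0.0918]]
blue top [[0.4916 0.3216 0.0914]]
bore [[ 0.5321 -0.0314  0.0836]]
blockcorners [[ 0.5786 -0.0973  0.0804]
 [ 0.5241 -0.1098  0.081 ]
 [ 0.5    -0.0183  0.0847]
 [ 0.5545 -0.0035  0.0853]]
```

>>> servo_tool(
  moves=[
    {"hand": 0.4,"wz": 0.84},
    {"hand": 0.4,"x": 0.72,"y": -0.68},
    {"hand": 0.4,"x": 0.72,"y": -0.68},
    {"hand": 0.4,"x": 0.72,"y": -0.68},
    {"hand": 0.4,"x": 0.72,"y": -0.68},
    {"hand": 0.4,"x": 0.72,"y": -0.68},
    {"hand": 0.4,"x": 0.72,"y": -0.68},
    {"hand": 0.4,"x": 0.72,"y": -0.68},
    {"hand": 0.4,"x": 0.72,"y": -0.68},
    {"hand": 0.4,"x": 0.72,"y": -0.68},
    {"hand": 0.4,"x": 0.72,"y": -0.68},
    {"hand": 0.4,"x": 0.72,"y": -0.68},
    {"hand": 0.4,"x": 0.72,"y": -0.68},
    {"hand": 0.4,"x": 0.72,"y": -0.68},
    {"hand": 0.4,"x": 0.72,"y": -0.68},
    {"hand": 0.4,"x": 0.72,"y": -0.68},
    {"hand": 0.4,"x": 0.72,"y": -0.68},
    {"hand": 0.4,"x": 0.72,"y": -0.68},
    {"hand": 0.4,"x": 0.72,"y": -0.68},
  ],
)

```text
invalid input at $.moves[0]: expected keys hand, x, y, z, wx, wy, wz
```

>>> servo_tool(
  moves=[
    {"hand": 0.4,"x": 0,"y": 0,"z": 0,"wx": 0,"wy": 0,"wz": 0.84},
    {"hand": 0.4,"x": 0.72,"y": -0.68,"z": 0,"wx": 0,"wy": 0,"wz": 0},
    {"hand": 0.4,"x": 0.72,"y": -0.68,"z": 0,"wx": 0,"wy": 0,"wz": 0},
    {"hand": 0.4,"x": 0.72,"y": -0.68,"z": 0,"wx": 0,"wy": 0,"wz": 0},
    {"hand": 0.4,"x": 0.72,"y": -0.68,"z": 0,"wx": 0,"wy": 0,"wz": 0},
    {"hand": 0.4,"x": 0.72,"y": -0.68,"z": 0,"wx": 0,"wy": 0,"wz": 0},
    {"hand": 0.4,"x": 0.72,"y": -0.68,"z": 0,"wx": 0,"wy": 0,"wz": 0},
    {"hand": 0.4,"x": 0.72,"y": -0.68,"z": 0,"wx": 0,"wy": 0,"wz": 0},
    {"hand": 0.4,"x": 0.72,"y": -0.68,"z": 0,"wx": 0,"wy": 0,"wz": 0},
    {"hand": 0.4,"x": 0.72,"y": -0.68,"z": 0,"wx": 0,"wy": 0,"wz": 0},
    {"hand": 0.4,"x": 0.72,"y": -0.68,"z": 0,"wx": 0,"wy": 0,"wz": 0},
    {"hand": 0.4,"x": 0.72,"y": -0.68,"z": 0,"wx": 0,"wy": 0,"wz": 0},
    {"hand": 0.4,"x": 0.72,"y": -0.68,"z": 0,"wx": 0,"wy": 0,"wz": 0},
    {"hand": 0.4,"x": 0.72,"y": -0.68,"z": 0,"wx": 0,"wy": 0,"wz": 0},
    {"hand": 0.4,"x": 0.72,"y": -0.68,"z": 0,"wx": 0,"wy": 0,"wz": 0},
    {"hand": 0.4,"x": 0.72,"y": -0.68,"z": 0,"wx": 0,"wy": 0,"wz": 0},
    {"hand": 0.4,"x": 0.72,"y": -0.68,"z": 0,"wx": 0,"wy": 0,"wz": 0},
    {"hand": 0.4,"x": 0.72,"y": -0.68,"z": 0,"wx": 0,"wy": 0,"wz": 0},
    {"hand": 0.4,"x": 0.72,"y": -0.68,"z": 0,"wx": 0,"wy": 0,"wz": 0},
  ],
)

```text
clock: 2.0
tool_pos: [0.521, -0.1486, 0.4043]
ee_rot: [-3.115, -0.406, 0.002]
contact_force: [0.5, -0.7, -0.6]
grip_width: 0.0511
gripper_force: 0.0
```

>>> servo_tool(
  moves=[
    {"hand": 0.4,"x": 0.172,"y": -0.91,"z": 0.1,"wx": 0,"wy": 0,"wz": 0},
    {"hand": 0.4,"x": 0.172,"y": -0.91,"z": 0.1,"wx": 0,"wy": 0,"wz": 0},
    {"hand": 0.4,"x": 0.172,"y": -0.91,"z": 0.1,"wx": 0,"wy": 0,"wz": 0},
    {"hand": 0.4,"x": 0.172,"y": -0.91,"z": 0.1,"wx": 0,"wy": 0,"wz": 0},
    {"hand": 0.4,"x": 0.172,"y": -0.91,"z": 0.1,"wx": 0,"wy": 0,"wz": 0},
    {"hand": 0.4,"x": 0.172,"y": -0.91,"z": 0.2,"wx": 0,"wy": 0,"wz": 0},
    {"hand": 0.4,"x": 0.172,"y": -0.91,"z": 0.2,"wx": 0,"wy": 0,"wz": 0},
    {"hand": 0.4,"x": 0.172,"y": -0.91,"z": 0.2,"wx": 0,"wy": 0,"wz": 0},
    {"hand": 0.4,"x": 0.172,"y": -0.91,"z": 0.2,"wx": 0,"wy": 0,"wz": 0},
    {"hand": 0.4,"x": 0.172,"y": -0.91,"z": 0.3,"wx": 0,"wy": 0,"wz": 0},
    {"hand": 0.4,"x": 0.172,"y": -0.91,"z": 0.3,"wx": 0,"wy": 0,"wz": 0},
    {"hand": 0.4,"x": 0.172,"y": -0.91,"z": 0.4,"wx": 0,"wy": 0,"wz": 0},
    {"hand": 0.4,"x": 0.172,"y": -0.91,"z": 0.5,"wx": 0,"wy": 0,"wz": 0},
    {"hand": 0.4,"x": 0.172,"y": -0.91,"z": 0.6,"wx": 0,"wy": 0,"wz": 0},
    {"hand": 0.4,"x": 0,"y": 0,"z": 0,"wx": 0,"wy": 0,"wz": 0},
  ],
)

```text
clock: 3.5
tool_pos: [0.4902, 0.2429, 0.3002]
ee_rot: [-3.111, -0.418, 0.008]
contact_force: [-0.7, 0.4, -0.2]
grip_width: 0.0513
gripper_force: 0.0
```

Run:
```python
from workcell import viewer
import cv2
s=viewer.camera("side")["color"];t=viewer.camera("top")["color"]
import numpy as np
a=cv2.resize(s[180:330,270:400],None,fx=4,fy=4,interpolation=cv2.INTER_CUBIC)
cv2.imwrite("pics/g1.png",a)
```

```text
(no output)
```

View pics/g1.png

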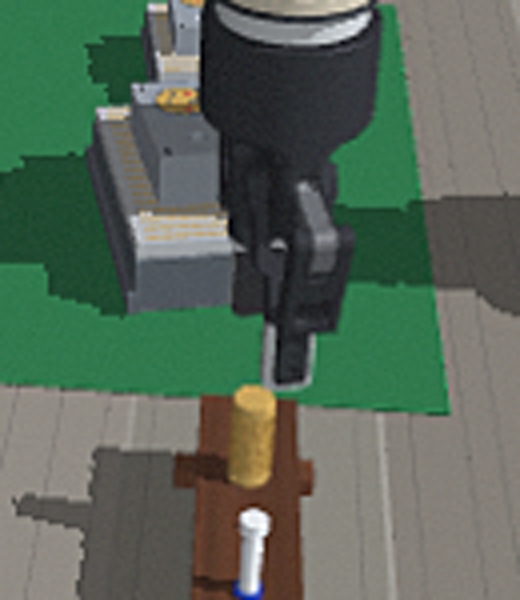

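Run:
```python
from h import *
from workcell import sensors
from scipy.spatial.transform import Rotation as Ro
s=sensors.state();R=Ro.from_rotvec(s["ee_rot"]).as_matrix();p=s["tool_pos"];print(p,R)
c=d["side"]
for q in [(0,-.0257,.168),(.011,-.0257,.168),(-.011,-.0257,.168),(0,-.0357,.168),(0,0,.155)]:
    X=R@q+p
    u=cv2.projectPoints(X.reshape(1,3),cv2.Rodrigues(c["R"])[0],c["t"],c["mtx"],c["dist_coeffs"])[0].ravel()
    print(q,X,((u-(270,180)+.5)*4-.5))
for X in [(.4935,.2405,.098),(.4935,.2405,.05)]:
    u=cv2.projectPoints(np.float64(X).reshape(1,3),cv2.Rodrigues(c["R"])[0],c["t"],c["mtx"],c["dist_coeffs"])[0].ravel()
    print(X,((u-(270,180)+.5)*4-.5))
```

```text
[0.49204717 0.23858632 0.30200993] [[ 9.66080634e-01  2.58234919e-01 -1.71308473e-03]
 [ 2.58233298e-01 -9.66081947e-01 -1.11169491e-03]
 [-1.94205867e-03  6.31611410e-04 -9.99997915e-01]]
(0, -0.0257, 0.168) [0.48512273 0.26322786 0.13399404] [278.77774917 363.92179095]
(0.011, -0.0257, 0.168) [0.49574962 0.26606843 0.13397268] [255.0249787  366.14900003]
(-0.011, -0.0257, 0.168) [0.47449585 0.2603873  0.13401541] [302.41995776 361.6932653 ]
(0, -0.0357, 0.168) [0.48254039 0.27288868 0.13398773] [284.47275323 377.4222423 ]
(0, 0, 0.155) [0.49178164 0.23841401 0.14701025] [266.45103069 307.58110833]
(0.4935, 0.2405, 0.098) [256.00770064 394.60235025]
(0.4935, 0.2405, 0.05) [249.79589216 472.3208452 ]
```

>>> servo_tool(
  moves=[
    {"hand": 0.4,"x": 0.06,"y": -0.04,"z": 0.5,"wx": 0,"wy": 0,"wz": 0},
    {"hand": 0.4,"x": 0,"y": 0,"z": 0.6,"wx": 0,"wy": 0,"wz": 0},
    {"hand": 0.4,"x": 0,"y": 0,"z": 0.6,"wx": 0,"wy": 0,"wz": 0},
    {"hand": 0.4,"x": 0,"y": 0,"z": 0.6,"wx": 0,"wy": 0,"wz": 0},
    {"hand": 0.4,"x": 0,"y": 0,"z": 0,"wx": 0,"wy": 0,"wz": 0},
    {"hand": 0.4,"x": 0,"y": 0,"z": 0,"wx": 0,"wy": 0,"wz": 0},
  ],
)

```text
clock: 4.2
tool_pos: [0.4945, 0.2388, 0.2343]
ee_rot: [3.115, 0.404, 0.001]
contact_force: [-0.2, 0.1, 1.0]
grip_width: 0.0511
gripper_force: 0.0
```

>>> servo_tool(
  moves=[
    {"hand": 0.6,"x": 0,"y": 0,"z": 0,"wx": 0,"wy": 0,"wz": 0},
    {"hand": 0.65,"x": 0,"y": 0,"z": 0,"wx": 0,"wy": 0,"wz": 0},
    {"hand": 0.7,"x": 0,"y": 0,"z": 0,"wx": 0,"wy": 0,"wz": 0},
    {"hand": 0.75,"x": 0,"y": 0,"z": 0,"wx": 0,"wy": 0,"wz": 0},
    {"hand": 0.8,"x": 0,"y": 0,"z": 0,"wx": 0,"wy": 0,"wz": 0},
    {"hand": 1,"x": 0,"y": 0,"z": 0,"wx": 0,"wy": 0,"wz": 0},
    {"hand": 1,"x": 0,"y": 0,"z": 0,"wx": 0,"wy": 0,"wz": 0},
    {"hand": 1,"x": 0,"y": 0,"z": 0,"wx": 0,"wy": 0,"wz": 0},
  ],
)

```text
clock: 5.0
tool_pos: [0.494, 0.24, 0.2343]
ee_rot: [-3.115, -0.407, -0.001]
contact_force: [-1.3, -0.0, 4.6]
grip_width: 0.0186
gripper_force: 58.4
```

>>> servo_tool(
  moves=[
    {"hand": 1,"x": 0,"y": 0,"z": -0.1,"wx": 0,"wy": 0,"wz": 0},
    {"hand": 1,"x": 0,"y": 0,"z": -0.2,"wx": 0,"wy": 0,"wz": 0},
    {"hand": 1,"x": 0,"y": 0,"z": -0.4,"wx": 0,"wy": 0,"wz": 0},
    {"hand": 1,"x": 0,"y": 0,"z": -0.6,"wx": 0,"wy": 0,"wz": 0},
    {"hand": 1,"x": 0,"y": 0,"z": -0.7,"wx": 0,"wy": 0,"wz": 0},
    {"hand": 1,"x": 0,"y": 0,"z": -0.7,"wx": 0,"wy": 0,"wz": 0},
    {"hand": 1,"x": 0,"y": 0,"z": -0.6,"wx": 0,"wy": 0,"wz": 0},
    {"hand": 1,"x": 0,"y": 0,"z": 0,"wx": 0,"wy": 0,"wz": 0},
    {"hand": 1,"x": 0,"y": 0,"z": 0,"wx": 0,"wy": 0,"wz": 0},
  ],
)

```text
clock: 5.9
tool_pos: [0.4935, 0.2396, 0.3329]
ee_rot: [3.115, 0.406, -0.0]
contact_force: [-0.8, -0.2, -1.7]
grip_width: 0.0186
gripper_force: 58.6
```

Run:
```python
from workcell import viewer,sensors
import cv2,numpy as np
np.set_printoptions(precision=4,suppress=True)
for i in range(4):
    s=viewer.camera("side")["color"];q=sensors.state();print(q["clock"],q["tool_pos"],q["ee_rot"],q["contact_force"],q["grip_width"])
cv2.imwrite("pics/g2.png",cv2.resize(s[150:300,270:400],None,fx=4,fy=4,interpolation=cv2.INTER_CUBIC))
```

```text
5.95 [0.4934 0.2395 0.3322] [ 3.1145  0.4064 -0.0028] [ 0.8799  0.7947 -2.2871] 0.018796862931982
6.0 [0.4933 0.2395 0.3318] [ 3.1143  0.4064 -0.0039] [-0.4214 -0.5798 -1.5458] 0.018535712783043726
6.05 [0.4934 0.2396 0.3316] [ 3.1142  0.4065 -0.0042] [ 0.3156  0.0875 -0.9514] 0.01848742402621871
6.1 [0.4935 0.2397 0.3316] [ 3.1143  0.4066 -0.0039] [ 0.1294 -0.5078 -1.9063] 0.01823474889623774
```

View pics/g2.png

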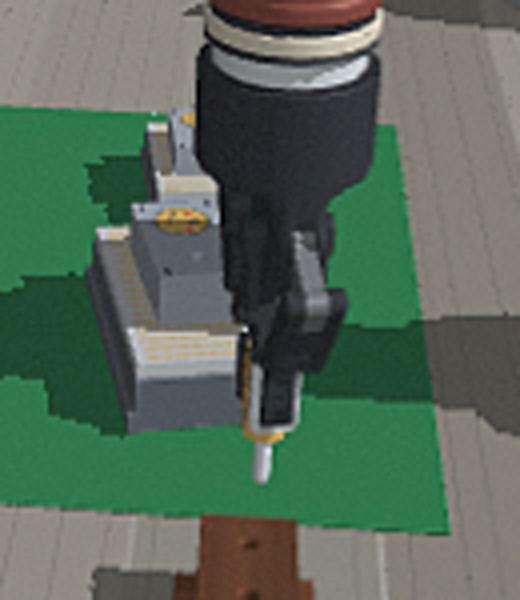

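>>> servo_tool(
  moves=[
    {"hand": 1,"x": -0.1,"y": 0.35,"z": 0,"wx": 0,"wy": 0,"wz": 0},
    {"hand": 1,"x": -0.22,"y": 0.75,"z": 0,"wx": 0,"wy": 0,"wz": 0},
    {"hand": 1,"x": -0.22,"y": 0.75,"z": 0,"wx": 0,"wy": 0,"wz": 0},
    {"hand": 1,"x": -0.22,"y": 0.75,"z": 0,"wx": 0,"wy": 0,"wz": 0},
    {"hand": 1,"x": -0.22,"y": 0.75,"z": 0,"wx": 0,"wy": 0,"wz": 0},
    {"hand": 1,"x": -0.22,"y": 0.75,"z": 0,"wx": 0,"wy": 0,"wz": 0},
    {"hand": 1,"x": -0.22,"y": 0.75,"z": 0,"wx": 0,"wy": 0,"wz": 0},
    {"hand": 1,"x": -0.22,"y": 0.75,"z": 0,"wx": 0,"wy": 0,"wz": 0},
    {"hand": 1,"x": -0.22,"y": 0.75,"z": 0,"wx": 0,"wy": 0,"wz": 0},
    {"hand": 1,"x": -0.22,"y": 0.75,"z": 0,"wx": 0,"wy": 0,"wz": 0},
    {"hand": 1,"x": -0.22,"y": 0.75,"z": 0,"wx": 0,"wy": 0,"wz": 0},
    {"hand": 1,"x": -0.22,"y": 0.75,"z": 0,"wx": 0,"wy": 0,"wz": 0},
    {"hand": 1,"x": -0.05,"y": 0.14,"z": 0.1,"wx": 0,"wy": 0,"wz": 0},
    {"hand": 1,"x": 0,"y": 0,"z": 0.35,"wx": 0,"wy": 0,"wz": 0},
    {"hand": 1,"x": 0,"y": 0,"z": 0.5,"wx": 0,"wy": 0,"wz": 0},
    {"hand": 1,"x": 0,"y": 0,"z": 0.4,"wx": 0,"wy": 0,"wz": 0},
    {"hand": 1,"x": 0,"y": 0,"z": 0.3,"wx": 0,"wy": 0,"wz": 0},
    {"hand": 1,"x": 0,"y": 0,"z": 0,"wx": 0,"wy": 0,"wz": 0},
    {"hand": 1,"x": 0,"y": 0,"z": 0,"wx": 0,"wy": 0,"wz": 0},
    {"hand": 1,"x": 0,"y": 0,"z": 0,"wx": 0,"wy": 0,"wz": 0},
  ],
)

```text
clock: 8.1
tool_pos: [0.4869, -0.033, 0.2836]
ee_rot: [-3.115, -0.407, -0.002]
contact_force: [-0.7, -0.7, -1.2]
grip_width: 0.019
gripper_force: 58.7
```

```bash
cat > st.py <<'E'
from workcell import viewer,sensors
import numpy as np,sys
from scipy.spatial.transform import Rotation as Ro
np.set_printoptions(precision=4,suppress=True)
P=[];F=[]
for i in range(int(sys.argv[1]) if len(sys.argv)>1 else 4):
    s=viewer.camera("side");q=sensors.state();P.append(q["tool_pos"]);F.append(q["contact_force"])
R=Ro.from_rotvec(q["ee_rot"]).as_matrix()
print(q["clock"],"pos",np.mean(P,0),"sd",np.std(P,0),"yaw",np.arctan2(R[1,0],R[0,0]),"tilt",R[:2,2],"Ftool",np.mean(F@R,0),"pintip",np.mean(P,0)+R@[0,0,.2123])
p=(np.mean(P,0)+R@[0,0,.2])[:2]-[.5385,-.057];c,s_=np.cos(.261),np.sin(.261)
print("blockcoords",p@[c,s_],p@[-s_,c])
E
python3 st.py; python3 st.py
```

```text
8.3 pos [ 0.4868 -0.0332  0.2837] sd [0.0001 0.0001 0.    ] yaw 0.2595074438993031 tilt [0.001 0.   ] Ftool [0.0083 0.066  1.3119] pintip [ 0.4871 -0.0332  0.0714]
blockcoords -0.04357527174274684 0.0362492344156872
8.5 pos [ 0.4867 -0.0334  0.2835] sd [0.     0.     0.0001] yaw 0.2594642350510043 tilt [0.0003 0.    ] Ftool [-0.1143  0.3398  1.7321] pintip [ 0.4868 -0.0334  0.0712]
blockcoords -0.04389424208279938 0.03619546806724933
```

>>> servo_tool(
  moves=[
    {"hand": 1,"x": 0.1,"y": 0,"z": 0,"wx": 0,"wy": 0,"wz": 0},
    {"hand": 1,"x": 0.1,"y": 0,"z": 0,"wx": 0,"wy": 0,"wz": 0},
    {"hand": 1,"x": 0.05,"y": 0,"z": 0,"wx": 0,"wy": 0,"wz": 0},
    {"hand": 1,"x": 0,"y": 0,"z": 0,"wx": 0,"wy": 0,"wz": 0},
    {"hand": 1,"x": 0,"y": 0,"z": 0,"wx": 0,"wy": 0,"wz": 0},
  ],
)

```text
clock: 9.0
tool_pos: [0.4939, -0.0314, 0.2832]
ee_rot: [-3.115, -0.407, 0.0]
contact_force: [-0.1, 0.5, -0.6]
grip_width: 0.0186
gripper_force: 58.7
```

>>> servo_tool(
  moves=[
    {"hand": 1,"x": 0.03,"y": 0,"z": 0,"wx": 0,"wy": 0,"wz": 0},
    {"hand": 1,"x": 0,"y": 0,"z": 0,"wx": 0,"wy": 0,"wz": 0},
  ],
)

```text
clock: 9.2
tool_pos: [0.4948, -0.0312, 0.2833]
ee_rot: [-3.115, -0.407, -0.0]
contact_force: [-0.2, 0.2, -0.9]
grip_width: 0.0187
gripper_force: 58.7
```

>>> servo_tool(
  moves=[
    {"hand": 1,"x": 0.03,"y": 0,"z": 0,"wx": 0,"wy": 0,"wz": 0},
    {"hand": 1,"x": 0,"y": 0,"z": 0,"wx": 0,"wy": 0,"wz": 0},
  ],
)

```text
clock: 9.4
tool_pos: [0.4957, -0.0309, 0.2832]
ee_rot: [-3.115, -0.407, -0.0]
contact_force: [0.4, 0.2, -1.5]
grip_width: 0.0186
gripper_force: 58.7
```

>>> servo_tool(
  moves=[
    {"hand": 1,"x": 0.025,"y": 0,"z": 0,"wx": 0,"wy": 0,"wz": 0},
    {"hand": 1,"x": 0,"y": 0,"z": 0,"wx": 0,"wy": 0,"wz": 0},
  ],
)

```text
clock: 9.6
tool_pos: [0.4964, -0.0307, 0.2833]
ee_rot: [-3.115, -0.407, -0.0]
contact_force: [0.5, -0.3, -1.4]
grip_width: 0.0188
gripper_force: 58.7
```

>>> servo_tool(
  moves=[
    {"hand": 1,"x": 0.025,"y": 0,"z": 0,"wx": 0,"wy": 0,"wz": 0},
    {"hand": 1,"x": 0,"y": 0,"z": 0,"wx": 0,"wy": 0,"wz": 0},
  ],
)

```text
clock: 9.8
tool_pos: [0.4972, -0.0305, 0.2832]
ee_rot: [-3.115, -0.407, -0.0]
contact_force: [-0.0, 0.2, -0.6]
grip_width: 0.0187
gripper_force: 58.7
```

>>> servo_tool(
  moves=[
    {"hand": 1,"x": 0.02,"y": 0,"z": 0,"wx": 0,"wy": 0,"wz": 0},
    {"hand": 1,"x": 0,"y": 0,"z": 0,"wx": 0,"wy": 0,"wz": 0},
  ],
)

```text
clock: 10.0
tool_pos: [0.4977, -0.0304, 0.2832]
ee_rot: [-3.115, -0.407, -0.0]
contact_force: [0.5, -0.5, -1.0]
grip_width: 0.0184
gripper_force: 58.7
```

>>> servo_tool(
  moves=[
    {"hand": 1,"x": 0.02,"y": 0,"z": 0,"wx": 0,"wy": 0,"wz": 0},
    {"hand": 1,"x": 0,"y": 0,"z": 0,"wx": 0,"wy": 0,"wz": 0},
  ],
)

```text
clock: 10.2
tool_pos: [0.4983, -0.0302, 0.2833]
ee_rot: [-3.115, -0.407, -0.0]
contact_force: [-0.6, 0.1, -1.2]
grip_width: 0.0189
gripper_force: 58.7
```

>>> servo_tool(
  moves=[
    {"hand": 1,"x": 0.02,"y": 0,"z": 0,"wx": 0,"wy": 0,"wz": 0},
    {"hand": 1,"x": 0,"y": 0,"z": 0,"wx": 0,"wy": 0,"wz": 0},
  ],
)

```text
clock: 10.4
tool_pos: [0.4989, -0.0301, 0.2833]
ee_rot: [-3.115, -0.407, -0.0]
contact_force: [0.3, 0.2, -0.5]
grip_width: 0.0187
gripper_force: 58.7
```

>>> servo_tool(
  moves=[
    {"hand": 1,"x": 0.02,"y": 0,"z": 0,"wx": 0,"wy": 0,"wz": 0},
    {"hand": 1,"x": 0,"y": 0,"z": 0,"wx": 0,"wy": 0,"wz": 0},
  ],
)

```text
clock: 10.6
tool_pos: [0.4993, -0.03, 0.2832]
ee_rot: [-3.115, -0.406, 0.001]
contact_force: [0.4, -0.3, -1.0]
grip_width: 0.0188
gripper_force: 58.7
```

>>> servo_tool(
  moves=[
    {"hand": 1,"x": 0.015,"y": 0,"z": 0,"wx": 0,"wy": 0,"wz": 0},
    {"hand": 1,"x": 0,"y": 0,"z": 0,"wx": 0,"wy": 0,"wz": 0},
  ],
)

```text
clock: 10.8
tool_pos: [0.4995, -0.0299, 0.2831]
ee_rot: [-3.115, -0.406, 0.002]
contact_force: [-2.9, -0.7, 0.3]
grip_width: 0.0184
gripper_force: 58.7
```

>>> servo_tool(
  moves=[
    {"hand": 1,"x": 0.015,"y": 0,"z": 0,"wx": 0,"wy": 0,"wz": 0},
    {"hand": 1,"x": 0,"y": 0,"z": 0,"wx": 0,"wy": 0,"wz": 0},
  ],
)

```text
clock: 11.0
tool_pos: [0.4998, -0.0299, 0.2831]
ee_rot: [-3.115, -0.406, 0.003]
contact_force: [-2.2, -1.1, -0.0]
grip_width: 0.0188
gripper_force: 58.7
```

>>> servo_tool(
  moves=[
    {"hand": 1,"x": 0.015,"y": 0,"z": 0,"wx": 0,"wy": 0,"wz": 0},
    {"hand": 1,"x": 0,"y": 0,"z": 0,"wx": 0,"wy": 0,"wz": 0},
    {"hand": 1,"x": 0,"y": 0,"z": 0,"wx": 0,"wy": 0,"wz": 0},
  ],
)

```text
clock: 11.3
tool_pos: [0.5001, -0.0298, 0.2831]
ee_rot: [-3.115, -0.406, 0.004]
contact_force: [-3.4, -1.0, 1.2]
grip_width: 0.0185
gripper_force: 58.8
```

```bash
python3 st.py 10
```

```text
11.8 pos [ 0.5001 -0.0298  0.2831] sd [0. 0. 0.] yaw 0.2593829776348866 tilt [-0.0022 -0.0002] Ftool [-5.022  -0.0604 -1.7934] pintip [ 0.4996 -0.0298  0.0708]
blockcoords -0.030514369580943872 0.03627603229897053
```

>>> servo_tool(
  moves=[
    {"hand": 1,"x": -0.1,"y": 0,"z": 0,"wx": 0,"wy": 0,"wz": 0},
    {"hand": 1,"x": -0.1,"y": 0,"z": 0,"wx": 0,"wy": 0,"wz": 0},
    {"hand": 1,"x": 0,"y": 0.2,"z": 0,"wx": 0,"wy": 0,"wz": 0},
    {"hand": 1,"x": 0,"y": 0.5,"z": 0,"wx": 0,"wy": 0,"wz": 0},
    {"hand": 1,"x": 0,"y": 0.6,"z": 0,"wx": 0,"wy": 0,"wz": 0},
    {"hand": 1,"x": 0,"y": 0.6,"z": 0,"wx": 0,"wy": 0,"wz": 0},
    {"hand": 1,"x": 0,"y": 0.4,"z": 0,"wx": 0,"wy": 0,"wz": 0},
    {"hand": 1,"x": 0,"y": 0.1,"z": 0,"wx": 0,"wy": 0,"wz": 0},
    {"hand": 1,"x": 0,"y": 0,"z": 0,"wx": 0,"wy": 0,"wz": 0},
    {"hand": 1,"x": 0,"y": 0,"z": 0,"wx": 0,"wy": 0,"wz": 0},
  ],
)

```text
clock: 12.8
tool_pos: [0.5133, -0.0999, 0.2832]
ee_rot: [-3.114, -0.408, 0.0]
contact_force: [0.3, -0.4, -2.2]
grip_width: 0.0189
gripper_force: 58.8
```

>>> servo_tool(
  moves=[
    {"hand": 1,"x": 0.07,"y": 0,"z": 0,"wx": 0,"wy": 0,"wz": 0},
    {"hand": 1,"x": 0.03,"y": 0,"z": 0,"wx": 0,"wy": 0,"wz": 0},
    {"hand": 1,"x": 0,"y": 0,"z": 0,"wx": 0,"wy": 0,"wz": 0},
  ],
)

```text
clock: 13.1
tool_pos: [0.5165, -0.0993, 0.2833]
ee_rot: [-3.115, -0.408, -0.001]
contact_force: [0.3, -0.8, -2.4]
grip_width: 0.0187
gripper_force: 58.8
```

>>> servo_tool(
  moves=[
    {"hand": 1,"x": 0.02,"y": 0,"z": 0,"wx": 0,"wy": 0,"wz": 0},
    {"hand": 1,"x": 0,"y": 0,"z": 0,"wx": 0,"wy": 0,"wz": 0},
  ],
)

```text
clock: 13.3
tool_pos: [0.5169, -0.0996, 0.2832]
ee_rot: [-3.115, -0.407, -0.0]
contact_force: [0.8, -0.2, -1.5]
grip_width: 0.0189
gripper_force: 58.8
```

>>> servo_tool(
  moves=[
    {"hand": 1,"x": 0.02,"y": 0,"z": 0,"wx": 0,"wy": 0,"wz": 0},
    {"hand": 1,"x": 0,"y": 0,"z": 0,"wx": 0,"wy": 0,"wz": 0},
  ],
)

```text
clock: 13.5
tool_pos: [0.5175, -0.0996, 0.2832]
ee_rot: [-3.115, -0.407, -0.0]
contact_force: [0.2, -0.4, -0.9]
grip_width: 0.0184
gripper_force: 58.8
```

>>> servo_tool(
  moves=[
    {"hand": 1,"x": 0.015,"y": 0,"z": 0,"wx": 0,"wy": 0,"wz": 0},
    {"hand": 1,"x": 0,"y": 0,"z": 0,"wx": 0,"wy": 0,"wz": 0},
  ],
)

```text
clock: 13.7
tool_pos: [0.5179, -0.0995, 0.2833]
ee_rot: [-3.115, -0.407, -0.0]
contact_force: [-0.1, 0.5, -1.1]
grip_width: 0.0185
gripper_force: 58.8
```

>>> servo_tool(
  moves=[
    {"hand": 1,"x": 0.015,"y": 0,"z": 0,"wx": 0,"wy": 0,"wz": 0},
    {"hand": 1,"x": 0,"y": 0,"z": 0,"wx": 0,"wy": 0,"wz": 0},
  ],
)

```text
clock: 13.9
tool_pos: [0.5182, -0.0995, 0.2832]
ee_rot: [-3.115, -0.406, 0.001]
contact_force: [-0.2, -1.0, -1.8]
grip_width: 0.0185
gripper_force: 58.8
```

>>> servo_tool(
  moves=[
    {"hand": 1,"x": 0.015,"y": 0,"z": 0,"wx": 0,"wy": 0,"wz": 0},
    {"hand": 1,"x": 0,"y": 0,"z": 0,"wx": 0,"wy": 0,"wz": 0},
  ],
)

```text
clock: 14.1
tool_pos: [0.5184, -0.0995, 0.2831]
ee_rot: [-3.115, -0.406, 0.002]
contact_force: [-1.1, 0.3, -1.1]
grip_width: 0.0186
gripper_force: 58.8
```

>>> servo_tool(
  moves=[
    {"hand": 1,"x": 0.015,"y": 0,"z": 0,"wx": 0,"wy": 0,"wz": 0},
    {"hand": 1,"x": 0,"y": 0,"z": 0,"wx": 0,"wy": 0,"wz": 0},
  ],
)

```text
clock: 14.3
tool_pos: [0.5187, -0.0994, 0.2831]
ee_rot: [-3.115, -0.406, 0.003]
contact_force: [-3.1, -0.9, -0.2]
grip_width: 0.0188
gripper_force: 58.8
```

```bash
python3 st.py 6
```

```text
14.6 pos [ 0.5187 -0.0994  0.2831] sd [0. 0. 0.] yaw 0.25930168579945617 tilt [-0.0016 -0.0001] Ftool [-3.4517  0.2352 -0.4665] pintip [ 0.5184 -0.0994  0.0708]
blockcoords -0.030389413912112345 -0.03578177175409038
```

>>> servo_tool(
  moves=[
    {"hand": 1,"x": 0.013,"y": 0,"z": 0,"wx": 0,"wy": 0,"wz": 0},
    {"hand": 1,"x": 0,"y": 0,"z": 0,"wx": 0,"wy": 0,"wz": 0},
    {"hand": 1,"x": 0,"y": 0,"z": 0,"wx": 0,"wy": 0,"wz": 0},
  ],
)

```text
clock: 14.9
tool_pos: [0.519, -0.0993, 0.2831]
ee_rot: [-3.115, -0.406, 0.003]
contact_force: [-4.9, -1.8, 1.8]
grip_width: 0.0185
gripper_force: 58.9
```

```bash
python3 st.py 6
```

```text
15.2 pos [ 0.519  -0.0993  0.2831] sd [0. 0. 0.] yaw 0.25928857046312287 tilt [-0.0021 -0.0001] Ftool [-4.7838  0.5219 -1.701 ] pintip [ 0.5185 -0.0993  0.0708]
blockcoords -0.030199774114471056 -0.03576015071864943
```

>>> servo_tool(
  moves=[
    {"hand": 1,"x": -0.15,"y": 0,"z": 0,"wx": 0,"wy": 0,"wz": 0},
    {"hand": 1,"x": -0.2,"y": 0,"z": 0,"wx": 0,"wy": 0,"wz": 0},
    {"hand": 1,"x": 0,"y": 0.2,"z": 0,"wx": 0,"wy": 0,"wz": 0},
    {"hand": 1,"x": 0,"y": 0.4,"z": 0,"wx": 0,"wy": 0,"wz": 0},
    {"hand": 1,"x": 0,"y": 0.3,"z": 0,"wx": 0,"wy": 0,"wz": 0},
    {"hand": 1,"x": 0,"y": 0.1,"z": 0,"wx": 0,"wy": 0,"wz": 0},
    {"hand": 1,"x": 0.2,"y": 0,"z": 0,"wx": 0,"wy": 0,"wz": 0},
    {"hand": 1,"x": 0.4,"y": 0,"z": 0,"wx": 0,"wy": 0,"wz": 0},
    {"hand": 1,"x": 0.5,"y": 0,"z": 0,"wx": 0,"wy": 0,"wz": 0},
    {"hand": 1,"x": 0.2,"y": 0,"z": 0,"wx": 0,"wy": 0,"wz": 0},
    {"hand": 1,"x": 0,"y": 0,"z": 0,"wx": 0,"wy": 0,"wz": 0},
    {"hand": 1,"x": 0,"y": 0,"z": 0,"wx": 0,"wy": 0,"wz": 0},
  ],
)

```text
clock: 16.4
tool_pos: [0.5546, -0.1204, 0.283]
ee_rot: [-3.115, -0.407, 0.002]
contact_force: [-0.6, 0.3, -1.6]
grip_width: 0.0185
gripper_force: 58.8
```

```bash
python3 st.py 4
```

```text
16.6 pos [ 0.5543 -0.1209  0.2831] sd [0.     0.0001 0.0001] yaw 0.2590243077061988 tilt [-0.0007 -0.0001] Ftool [ 0.1564 -0.1715  1.3098] pintip [ 0.5542 -0.1209  0.0708]
blockcoords -0.00136010575823793 -0.06581634222319105
```

>>> servo_tool(
  moves=[
    {"hand": 1,"x": 0,"y": -0.1,"z": 0,"wx": 0,"wy": 0,"wz": 0},
    {"hand": 1,"x": 0,"y": -0.15,"z": 0,"wx": 0,"wy": 0,"wz": 0},
    {"hand": 1,"x": 0,"y": -0.08,"z": 0,"wx": 0,"wy": 0,"wz": 0},
    {"hand": 1,"x": 0,"y": 0,"z": 0,"wx": 0,"wy": 0,"wz": 0},
    {"hand": 1,"x": 0,"y": 0,"z": 0,"wx": 0,"wy": 0,"wz": 0},
  ],
)

```text
clock: 17.1
tool_pos: [0.5523, -0.111, 0.2833]
ee_rot: [3.115, 0.407, 0.0]
contact_force: [-0.1, -0.8, -1.1]
grip_width: 0.0186
gripper_force: 58.8
```

>>> servo_tool(
  moves=[
    {"hand": 1,"x": 0,"y": -0.02,"z": 0,"wx": 0,"wy": 0,"wz": 0},
    {"hand": 1,"x": 0,"y": 0,"z": 0,"wx": 0,"wy": 0,"wz": 0},
  ],
)

```text
clock: 17.3
tool_pos: [0.5521, -0.1107, 0.2832]
ee_rot: [-3.115, -0.406, 0.0]
contact_force: [0.1, 0.6, -1.2]
grip_width: 0.0184
gripper_force: 58.8
```

>>> servo_tool(
  moves=[
    {"hand": 1,"x": 0,"y": -0.02,"z": 0,"wx": 0,"wy": 0,"wz": 0},
    {"hand": 1,"x": 0,"y": 0,"z": 0,"wx": 0,"wy": 0,"wz": 0},
  ],
)

```text
clock: 17.5
tool_pos: [0.552, -0.11, 0.2832]
ee_rot: [-3.115, -0.407, 0.0]
contact_force: [0.6, -0.1, -0.6]
grip_width: 0.0187
gripper_force: 58.8
```

>>> servo_tool(
  moves=[
    {"hand": 1,"x": 0,"y": -0.02,"z": 0,"wx": 0,"wy": 0,"wz": 0},
    {"hand": 1,"x": 0,"y": 0,"z": 0,"wx": 0,"wy": 0,"wz": 0},
  ],
)

```text
clock: 17.7
tool_pos: [0.5518, -0.1094, 0.2832]
ee_rot: [-3.115, -0.407, -0.0]
contact_force: [0.4, 0.6, -1.2]
grip_width: 0.0185
gripper_force: 58.8
```

>>> servo_tool(
  moves=[
    {"hand": 1,"x": 0,"y": -0.02,"z": 0,"wx": 0,"wy": 0,"wz": 0},
    {"hand": 1,"x": 0,"y": 0,"z": 0,"wx": 0,"wy": 0,"wz": 0},
  ],
)

```text
clock: 17.9
tool_pos: [0.5516, -0.1088, 0.2832]
ee_rot: [-3.115, -0.407, 0.0]
contact_force: [-0.2, 1.2, -1.7]
grip_width: 0.0185
gripper_force: 58.8
```

>>> servo_tool(
  moves=[
    {"hand": 1,"x": 0,"y": -0.02,"z": 0,"wx": 0,"wy": 0,"wz": 0},
    {"hand": 1,"x": 0,"y": 0,"z": 0,"wx": 0,"wy": 0,"wz": 0},
  ],
)

```text
clock: 18.1
tool_pos: [0.5515, -0.1082, 0.2832]
ee_rot: [-3.115, -0.407, 0.0]
contact_force: [0.3, 0.2, -1.3]
grip_width: 0.0186
gripper_force: 58.8
```

>>> servo_tool(
  moves=[
    {"hand": 1,"x": 0,"y": -0.018,"z": 0,"wx": 0,"wy": 0,"wz": 0},
    {"hand": 1,"x": 0,"y": 0,"z": 0,"wx": 0,"wy": 0,"wz": 0},
  ],
)

```text
clock: 18.3
tool_pos: [0.5514, -0.108, 0.2833]
ee_rot: [3.115, 0.406, 0.0]
contact_force: [0.4, -1.1, -1.9]
grip_width: 0.0185
gripper_force: 58.8
```

>>> servo_tool(
  moves=[
    {"hand": 1,"x": 0,"y": -0.018,"z": 0,"wx": 0,"wy": 0,"wz": 0},
    {"hand": 1,"x": 0,"y": 0,"z": 0,"wx": 0,"wy": 0,"wz": 0},
  ],
)

```text
clock: 18.5
tool_pos: [0.5513, -0.1077, 0.2833]
ee_rot: [3.114, 0.406, 0.001]
contact_force: [0.2, -0.8, -0.8]
grip_width: 0.0185
gripper_force: 58.8
```

>>> servo_tool(
  moves=[
    {"hand": 1,"x": 0,"y": -0.015,"z": 0,"wx": 0,"wy": 0,"wz": 0},
    {"hand": 1,"x": 0,"y": 0,"z": 0,"wx": 0,"wy": 0,"wz": 0},
  ],
)

```text
clock: 18.7
tool_pos: [0.5512, -0.1076, 0.2833]
ee_rot: [3.114, 0.406, 0.001]
contact_force: [0.8, -2.8, -2.5]
grip_width: 0.0186
gripper_force: 58.7
```

Contact; press slightly more and hold.

>>> servo_tool(
  moves=[
    {"hand": 1,"x": 0,"y": -0.015,"z": 0,"wx": 0,"wy": 0,"wz": 0},
    {"hand": 1,"x": 0,"y": 0,"z": 0,"wx": 0,"wy": 0,"wz": 0},
    {"hand": 1,"x": 0,"y": 0,"z": 0,"wx": 0,"wy": 0,"wz": 0},
  ],
)

```text
clock: 19.0
tool_pos: [0.5511, -0.1074, 0.2833]
ee_rot: [3.114, 0.405, 0.001]
contact_force: [1.1, -4.8, -2.7]
grip_width: 0.0185
gripper_force: 58.7
```

```bash
python3 st.py 8
```

```text
19.4 pos [ 0.5512 -0.1074  0.2833] sd [0. 0. 0.] yaw 0.25879356951513793 tilt [ 0.0009 -0.0015] Ftool [0.2393 5.5136 2.7081] pintip [ 0.5513 -0.1077  0.071 ]
blockcoords -0.0006814703975840745 -0.0522808740119665
```

>>> servo_tool(
  moves=[
    {"hand": 1,"x": 0,"y": 0.15,"z": 0,"wx": 0,"wy": 0,"wz": 0},
    {"hand": 1,"x": 0,"y": 0.15,"z": 0,"wx": 0,"wy": 0,"wz": 0},
    {"hand": 1,"x": 0,"y": 0,"z": -0.3,"wx": 0,"wy": 0,"wz": 0},
    {"hand": 1,"x": 0,"y": 0,"z": -0.4,"wx": 0,"wy": 0,"wz": 0},
    {"hand": 1,"x": 0,"y": 0,"z": -0.3,"wx": 0,"wy": 0,"wz": 0},
    {"hand": 1,"x": 0,"y": 0,"z": 0,"wx": 0,"wy": 0,"wz": 0},
    {"hand": 1,"x": 0,"y": -0.3,"z": 0,"wx": 0,"wy": 0,"wz": 0},
    {"hand": 1,"x": 0,"y": -0.6,"z": 0,"wx": 0,"wy": 0,"wz": 0},
    {"hand": 1,"x": 0,"y": -0.7,"z": 0,"wx": 0,"wy": 0,"wz": 0},
    {"hand": 1,"x": 0,"y": -0.6,"z": 0,"wx": 0,"wy": 0,"wz": 0},
    {"hand": 1,"x": 0,"y": -0.4,"z": 0,"wx": 0,"wy": 0,"wz": 0},
    {"hand": 1,"x": 0,"y": -0.28,"z": 0,"wx": 0,"wy": 0,"wz": 0},
    {"hand": 1,"x": 0,"y": 0,"z": 0,"wx": 0,"wy": 0,"wz": 0},
    {"hand": 1,"x": 0,"y": 0,"z": 0,"wx": 0,"wy": 0,"wz": 0},
    {"hand": 1,"x": 0,"y": 0,"z": 0,"wx": 0,"wy": 0,"wz": 0},
  ],
)

```text
clock: 20.9
tool_pos: [0.5313, -0.0327, 0.3132]
ee_rot: [3.115, 0.404, 0.0]
contact_force: [0.9, -1.1, -2.2]
grip_width: 0.0185
gripper_force: 59.0
```

```bash
python3 st.py 5; python3 st.py 3
```

```text
21.15 pos [ 0.5312 -0.0324  0.3132] sd [0.     0.0002 0.    ] yaw 0.25859987068539514 tilt [-0.     -0.0001] Ftool [-0.0899  0.3651  1.3964] pintip [ 0.5312 -0.0324  0.1009]
blockcoords -0.0006852079558166014 0.02561521640392265
21.3 pos [ 0.5312 -0.0319  0.3132] sd [0.     0.0001 0.    ] yaw 0.2591473304341036 tilt [-0.  0.] Ftool [-0.1747  0.105   0.9192] pintip [ 0.5312 -0.0319  0.1009]
blockcoords -0.0006164563201466529 0.026173735198293867
```

>>> servo_tool(
  moves=[
    {"hand": 1,"x": 0.067,"y": 0.02,"z": 0,"wx": 0,"wy": 0,"wz": 0},
    {"hand": 1,"x": 0,"y": 0,"z": 0.2,"wx": 0,"wy": 0,"wz": 0},
    {"hand": 1,"x": 0,"y": 0,"z": 0.2,"wx": 0,"wy": 0,"wz": 0},
    {"hand": 1,"x": 0,"y": 0,"z": 0,"wx": 0,"wy": 0,"wz": 0},
    {"hand": 1,"x": 0,"y": 0,"z": 0,"wx": 0,"wy": 0,"wz": 0},
    {"hand": 1,"x": 0,"y": 0,"z": 0,"wx": 0,"wy": 0,"wz": 0},
  ],
)

```text
clock: 21.9
tool_pos: [0.5333, -0.0317, 0.3012]
ee_rot: [-3.115, -0.407, -0.0]
contact_force: [-0.3, -0.7, -0.9]
grip_width: 0.0186
gripper_force: 59.0
```

```bash
python3 st.py 4
```

```text
22.1 pos [ 0.5333 -0.0316  0.3014] sd [0. 0. 0.] yaw 0.2595533776816817 tilt [0.0004 0.    ] Ftool [-0.3062  0.4404  1.6036] pintip [ 0.5334 -0.0316  0.0891]
blockcoords 0.0015747834554989965 0.025829475005501153
```

>>> servo_tool(
  moves=[
    {"hand": 1,"x": -0.006,"y": 0.007,"z": 0.07,"wx": 0,"wy": 0,"wz": 0},
    {"hand": 1,"x": 0,"y": 0,"z": 0.05,"wx": 0,"wy": 0,"wz": 0},
    {"hand": 1,"x": 0,"y": 0,"z": 0.03,"wx": 0,"wy": 0,"wz": 0},
    {"hand": 1,"x": 0,"y": 0,"z": 0,"wx": 0,"wy": 0,"wz": 0},
  ],
)

```text
clock: 22.5
tool_pos: [0.533, -0.0319, 0.2965]
ee_rot: [-3.115, -0.407, 0.001]
contact_force: [0.3, 0.7, -1.1]
grip_width: 0.0183
gripper_force: 59.0
```

>>> servo_tool(
  moves=[
    {"hand": 1,"x": 0,"y": 0,"z": 0.03,"wx": 0,"wy": 0,"wz": 0},
    {"hand": 1,"x": 0,"y": 0,"z": 0,"wx": 0,"wy": 0,"wz": 0},
  ],
)

```text
clock: 22.7
tool_pos: [0.5331, -0.0319, 0.2957]
ee_rot: [-3.115, -0.407, 0.0]
contact_force: [-0.4, 0.2, -2.0]
grip_width: 0.0185
gripper_force: 59.0
```

>>> servo_tool(
  moves=[
    {"hand": 1,"x": 0,"y": 0,"z": 0.03,"wx": 0,"wy": 0,"wz": 0},
    {"hand": 1,"x": 0,"y": 0,"z": 0,"wx": 0,"wy": 0,"wz": 0},
  ],
)

```text
clock: 22.9
tool_pos: [0.5331, -0.0319, 0.2948]
ee_rot: [-3.115, -0.406, 0.0]
contact_force: [-0.0, -0.8, -1.4]
grip_width: 0.0187
gripper_force: 59.0
```

Tip is at about 0.0825, below the top face with no load, so it is in the bore. Continue gently.

>>> servo_tool(
  moves=[
    {"hand": 1,"x": 0,"y": 0,"z": 0.04,"wx": 0,"wy": 0,"wz": 0},
    {"hand": 1,"x": 0,"y": 0,"z": 0.04,"wx": 0,"wy": 0,"wz": 0},
    {"hand": 1,"x": 0,"y": 0,"z": 0,"wx": 0,"wy": 0,"wz": 0},
  ],
)

```text
clock: 23.2
tool_pos: [0.533, -0.0319, 0.2923]
ee_rot: [-3.115, -0.407, 0.001]
contact_force: [0.0, 0.6, -1.5]
grip_width: 0.0187
gripper_force: 59.0
```

>>> servo_tool(
  moves=[
    {"hand": 1,"x": 0,"y": 0,"z": 0.04,"wx": 0,"wy": 0,"wz": 0},
    {"hand": 1,"x": 0,"y": 0,"z": 0.04,"wx": 0,"wy": 0,"wz": 0},
    {"hand": 1,"x": 0,"y": 0,"z": 0,"wx": 0,"wy": 0,"wz": 0},
  ],
)

```text
clock: 23.5
tool_pos: [0.533, -0.0319, 0.29]
ee_rot: [-3.115, -0.407, 0.001]
contact_force: [0.3, -0.4, -2.3]
grip_width: 0.0188
gripper_force: 59.0
```

>>> servo_tool(
  moves=[
    {"hand": 1,"x": 0,"y": 0,"z": 0.05,"wx": 0,"wy": 0,"wz": 0},
    {"hand": 1,"x": 0,"y": 0,"z": 0.05,"wx": 0,"wy": 0,"wz": 0},
    {"hand": 1,"x": 0,"y": 0,"z": 0.05,"wx": 0,"wy": 0,"wz": 0},
    {"hand": 1,"x": 0,"y": 0,"z": 0,"wx": 0,"wy": 0,"wz": 0},
  ],
)

```text
clock: 23.9
tool_pos: [0.533, -0.0319, 0.2854]
ee_rot: [-3.115, -0.407, 0.001]
contact_force: [0.6, -1.4, -1.2]
grip_width: 0.0186
gripper_force: 59.0
```

>>> servo_tool(
  moves=[
    {"hand": 1,"x": 0,"y": 0,"z": 0.05,"wx": 0,"wy": 0,"wz": 0},
    {"hand": 1,"x": 0,"y": 0,"z": 0.05,"wx": 0,"wy": 0,"wz": 0},
    {"hand": 1,"x": 0,"y": 0,"z": 0.05,"wx": 0,"wy": 0,"wz": 0},
    {"hand": 1,"x": 0,"y": 0,"z": 0,"wx": 0,"wy": 0,"wz": 0},
  ],
)

```text
clock: 24.3
tool_pos: [0.533, -0.0319, 0.2809]
ee_rot: [-3.115, -0.407, 0.001]
contact_force: [0.4, 0.1, -1.5]
grip_width: 0.0183
gripper_force: 59.0
```

>>> servo_tool(
  moves=[
    {"hand": 1,"x": 0,"y": 0,"z": 0.05,"wx": 0,"wy": 0,"wz": 0},
    {"hand": 1,"x": 0,"y": 0,"z": 0.05,"wx": 0,"wy": 0,"wz": 0},
    {"hand": 1,"x": 0,"y": 0,"z": 0.05,"wx": 0,"wy": 0,"wz": 0},
    {"hand": 1,"x": 0,"y": 0,"z": 0,"wx": 0,"wy": 0,"wz": 0},
  ],
)

```text
clock: 24.7
tool_pos: [0.533, -0.0319, 0.2764]
ee_rot: [-3.115, -0.406, 0.001]
contact_force: [-0.4, -0.3, -1.5]
grip_width: 0.0187
gripper_force: 59.0
```

>>> servo_tool(
  moves=[
    {"hand": 1,"x": 0,"y": 0,"z": 0.05,"wx": 0,"wy": 0,"wz": 0},
    {"hand": 1,"x": 0,"y": 0,"z": 0.05,"wx": 0,"wy": 0,"wz": 0},
    {"hand": 1,"x": 0,"y": 0,"z": 0.05,"wx": 0,"wy": 0,"wz": 0},
    {"hand": 1,"x": 0,"y": 0,"z": 0,"wx": 0,"wy": 0,"wz": 0},
  ],
)

```text
clock: 25.1
tool_pos: [0.533, -0.0319, 0.2719]
ee_rot: [-3.115, -0.406, 0.001]
contact_force: [0.6, -0.6, -1.9]
grip_width: 0.0187
gripper_force: 59.0
```

>>> servo_tool(
  moves=[
    {"hand": 1,"x": 0,"y": 0,"z": 0.02,"wx": 0,"wy": 0,"wz": 0},
    {"hand": 1,"x": 0,"y": 0,"z": 0,"wx": 0,"wy": 0,"wz": 0},
  ],
)

```text
clock: 25.3
tool_pos: [0.5331, -0.0319, 0.2715]
ee_rot: [-3.115, -0.406, -0.0]
contact_force: [-0.1, -0.4, -1.2]
grip_width: 0.0187
gripper_force: 59.0
```

>>> servo_tool(
  moves=[
    {"hand": 1,"x": 0,"y": 0,"z": 0.02,"wx": 0,"wy": 0,"wz": 0},
    {"hand": 1,"x": 0,"y": 0,"z": 0,"wx": 0,"wy": 0,"wz": 0},
  ],
)

```text
clock: 25.5
tool_pos: [0.5331, -0.0319, 0.2709]
ee_rot: [-3.115, -0.407, 0.0]
contact_force: [-0.4, -0.4, -0.8]
grip_width: 0.0184
gripper_force: 59.0
```

>>> servo_tool(
  moves=[
    {"hand": 1,"x": 0,"y": 0,"z": 0.02,"wx": 0,"wy": 0,"wz": 0},
    {"hand": 1,"x": 0,"y": 0,"z": 0,"wx": 0,"wy": 0,"wz": 0},
  ],
)

```text
clock: 25.7
tool_pos: [0.5331, -0.0319, 0.2703]
ee_rot: [-3.115, -0.406, 0.0]
contact_force: [-1.1, 0.1, -0.7]
grip_width: 0.0185
gripper_force: 59.0
```

>>> servo_tool(
  moves=[
    {"hand": 1,"x": 0,"y": 0,"z": 0.02,"wx": 0,"wy": 0,"wz": 0},
    {"hand": 1,"x": 0,"y": 0,"z": 0,"wx": 0,"wy": 0,"wz": 0},
  ],
)

```text
clock: 25.9
tool_pos: [0.5331, -0.0319, 0.2697]
ee_rot: [-3.115, -0.407, 0.0]
contact_force: [-0.1, -0.1, -0.6]
grip_width: 0.0183
gripper_force: 59.0
```

>>> servo_tool(
  moves=[
    {"hand": 1,"x": 0,"y": 0,"z": 0.015,"wx": 0,"wy": 0,"wz": 0},
    {"hand": 1,"x": 0,"y": 0,"z": 0,"wx": 0,"wy": 0,"wz": 0},
  ],
)

```text
clock: 26.1
tool_pos: [0.5331, -0.0319, 0.2694]
ee_rot: [-3.115, -0.407, -0.0]
contact_force: [-0.8, 0.3, -0.0]
grip_width: 0.0186
gripper_force: 59.1
```

>>> servo_tool(
  moves=[
    {"hand": 1,"x": 0,"y": 0,"z": 0.013,"wx": 0,"wy": 0,"wz": 0},
    {"hand": 1,"x": 0,"y": 0,"z": 0,"wx": 0,"wy": 0,"wz": 0},
  ],
)

```text
clock: 26.3
tool_pos: [0.5331, -0.0319, 0.2693]
ee_rot: [3.115, 0.406, 0.0]
contact_force: [-2.2, -0.3, 2.5]
grip_width: 0.0188
gripper_force: 59.4
```

>>> servo_tool(
  moves=[
    {"hand": 1,"x": 0,"y": 0,"z": 0.013,"wx": 0,"wy": 0,"wz": 0},
    {"hand": 1,"x": 0,"y": 0,"z": 0,"wx": 0,"wy": 0,"wz": 0},
  ],
)

```text
clock: 26.5
tool_pos: [0.5331, -0.0319, 0.2693]
ee_rot: [3.115, 0.407, 0.001]
contact_force: [-2.0, -0.1, 6.9]
grip_width: 0.0187
gripper_force: 59.8
```

```bash
python3 st.py 4
```

```text
26.7 pos [ 0.5331 -0.0319  0.2693] sd [0. 0. 0.] yaw 0.25959112679173424 tilt [ 0.0004 -0.    ] Ftool [-1.4614 -0.7551 -6.2906] pintip [ 0.5332 -0.0319  0.057 ]
blockcoords 0.0013520481546149218 0.025655053717311506
```

>>> servo_tool(
  moves=[
    {"hand": 0.6,"x": 0,"y": 0,"z": 0,"wx": 0,"wy": 0,"wz": 0},
    {"hand": 0.5,"x": 0,"y": 0,"z": 0,"wx": 0,"wy": 0,"wz": 0},
    {"hand": 0.45,"x": 0,"y": 0,"z": 0,"wx": 0,"wy": 0,"wz": 0},
    {"hand": 0.45,"x": 0,"y": 0,"z": 0,"wx": 0,"wy": 0,"wz": 0},
    {"hand": 0.45,"x": 0,"y": 0,"z": 0,"wx": 0,"wy": 0,"wz": 0},
    {"hand": 0.45,"x": 0,"y": 0,"z": -0.1,"wx": 0,"wy": 0,"wz": 0},
    {"hand": 0.45,"x": 0,"y": 0,"z": -0.3,"wx": 0,"wy": 0,"wz": 0},
    {"hand": 0.45,"x": 0,"y": 0,"z": -0.6,"wx": 0,"wy": 0,"wz": 0},
    {"hand": 0.45,"x": 0,"y": 0,"z": -0.8,"wx": 0,"wy": 0,"wz": 0},
    {"hand": 0.45,"x": 0,"y": 0,"z": -0.9,"wx": 0,"wy": 0,"wz": 0},
    {"hand": 0.45,"x": 0,"y": 0,"z": -0.9,"wx": 0,"wy": 0,"wz": 0},
    {"hand": 0.45,"x": -0.5,"y": 0,"z": -0.4,"wx": 0,"wy": 0,"wz": 0},
    {"hand": 0.45,"x": -0.8,"y": 0,"z": 0,"wx": 0,"wy": 0,"wz": 0},
    {"hand": 0.45,"x": 0,"y": 0,"z": 0,"wx": 0,"wy": 0,"wz": 0},
  ],
)

```text
clock: 28.1
tool_pos: [0.493, -0.0429, 0.3897]
ee_rot: [3.115, 0.404, -0.002]
contact_force: [-0.4, 0.0, 0.3]
grip_width: 0.0468
gripper_force: 0.0
```

Run:
```python
from workcell import viewer
import cv2,numpy as np
s=viewer.camera("side")["color"];t=viewer.camera("top")["color"]
a=cv2.resize(s[150:300,270:370],None,fx=4,fy=4,interpolation=cv2.INTER_CUBIC)
b=cv2.resize(t[190:280,250:350],None,fx=4,fy=4,interpolation=cv2.INTER_CUBIC)
o=np.zeros((600,800,3),np.uint8);o[:,:400]=a;o[:360,400:]=b
cv2.imwrite("pics/end.png",o)
```

```text
(no output)
```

View pics/end.png

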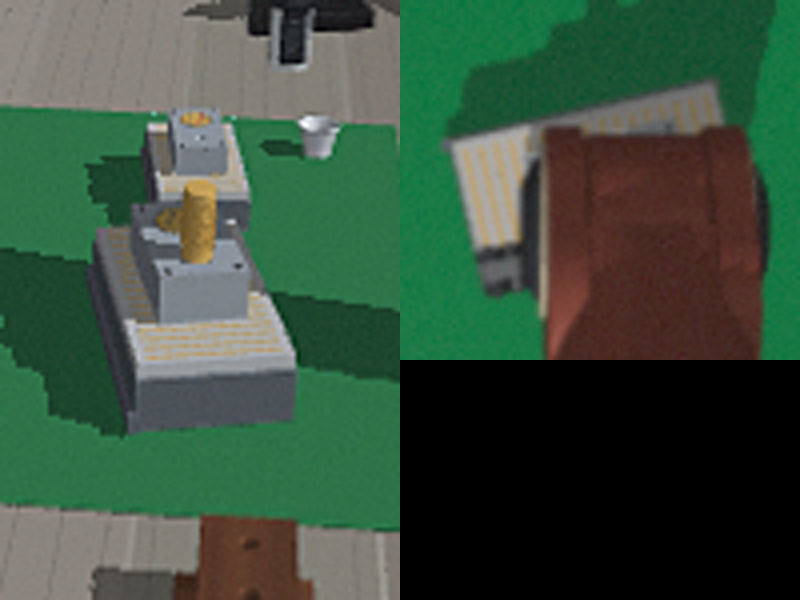

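The picture shows the knob upright in the bore, its base at about (198,260) in the crop, seated on the block's top. The gripper is clear, so I'm handing in.

```bash
python3 -c "
from workcell import workorder;print(workorder.hand_in())"
```

```text
the job is handed in; nothing more can be done
None
```

The block was touched off three times in the order asked, at about 5 N each. The pin was then set in its bore, shoulder seated with about 6–7 N, released upright with the gripper clear, and the job was handed in at about 28 s; no verdict came back.

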